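# Free the reverse lever and hold it at feed neutral

### The arm

A 6-joint arm with a two-finger parallel gripper is mounted at the origin on the work surface. World frame = base frame: x ahead of the robot, y to its left, z up, the work surface at z = 0. Lengths are in m, angles in rad, forces in N, time in s.
With the tool pointing down it reaches from about 0.375 to 0.9 m from the base axis. Payload 3.1 kg.
Tool frame: the origin (TCP) lies at the very end of the fingers, on their centre line; the grasp point (between the pads) lies 19 mm behind it; z points along the fingers, y is the line along which they close (so a half turn about z gives the same grasp; the last joint's range is limited). The gripper opens to 85 mm and grips with 20 to 120 N. Pads are 22 mm wide; open, the fingers measure 114 mm over their backs; the gripper's body (76 mm by 85 mm) begins 54 mm behind the grasp point. The pads swing forward as they close: fully open they stand 13 mm farther back than shut.
Start: joints at [-1.409, 0.527, 1.433, -0, 1.181, -0.178], TCP at [0.208, -0.589, 0.231] pointing down, gripper open.
Joint ranges: [-3.08, 3.08], [-0.75, 2.2], [0.22, 2.44], [-1.43, 4.57], [0, 2.65], [-2.85, 2.85]. Speed limits (rad/s): [2.79, 2.79, 3.14, 3.14, 3.14, 3.14].

### API

Orientations are given as a rotation vector (axis times angle).
In Python, from plant import manip, probe_bus, read_camera, sign_off gives the robot as it stands (manip), with the cameras as plain functions, the job as plain functions and the readings (probe_bus).
- The arm moves only by the shell command python3 inch.py 'ROWS' [FORCE]. ROWS is rows parted by semicolons, their numbers by spaces, 1 to 5 of them, each of 7 numbers: a rotation vector rx, ry, rz in rad, then dx, dy, dz in m, then the opening from 0.0 (shut) to 1.0 (fully open); each row is the pose to reach, as a shift and turn from the pose commanded when the command began, along the tool's axes at that moment; what a row does not reach only later rows make up. A row lasts 1/10 s, in which the tool goes at most 0.05 m and 0.15 rad, less where a joint would pass 70% of its speed; a pose out of reach is approached as far as the arm can. The fingers move at their own pace and stop on an object; FORCE is the grip in N (left out, the last holds). Time passes only in rows, so rows that do not move let the fingers close. It prints the time, the measured TCP pose, the force, the opening and the grip force at its end.
- probe_bus.state(): the state, without advancing time (a new reading comes with each control period).
- read_camera(name): name is "scene" or "top" or "wrist"; returns a dict with "frame" (400x640x3 uint8, red, green, blue), "intrinsics" (3x3 intrinsics, pixels), "T" (4x4, takes a point from camera to world coordinates). Camera axes: x right, y up, looking along -z (the intrinsics and any distortion apply to the point x, -y, -z); pixel columns grow to the right and rows downward; lengths in m; the calibration is good to about 2 mm. A picture is of the moment at which its call begins. There is no depth.
- sign_off(): hands the job in; it is judged then, once.
The state is a dict: "time": time; "q": joint angles; "qvel": joint speeds; "tau": joint torques, N m; "position": TCP position; "ee_rot": TCP orientation; "wrist_force": force on the tool from outside, world axes, zero at the start; "moment": the same for the moment, N m; "width": opening from 0.0 (shut) to 1.0 (fully open); "gripper_force": force on a finger pad.
Only numpy, scipy, OpenCV 4.12 (cv2) and the standard library are available. Lean on these libraries where they do the work, as an engineer would, in place of code of your own. Each camera call takes 0.05 s, during which the arm holds its last target. There are 200 camera calls.

### The job

The reverse lever of this sewing machine still has its wooden transit block under it: draw the block out and lay it flat on the floor of the open tote. Then press the reverse lever half way down, to feed neutral, and finish the program while holding it there against its spring so that the fitter can lock the feed link; do not let go. Leave the other loose things on the bench where they are.

Things in the scene. Friction and masses are not known exactly. Their poses are not given: they have to be found in the camera images.
- machine: White flat-bed sewing machine, fixed, bed (476 x 178 mm) flush with the bench top. Origin at bench-top level under the pillar; -x points out of its front, where the lever is, +y along the bed to the needle end. Pillar front face at x = -45 mm, 130 mm wide; machine 285 mm tall. Round dial above the lever out to x = -68 mm, 125 to 175 mm high; motor and handwheel at the -y end, to y = -135 mm.
- reverse_lever (a joint): Angle of the sprung reverse lever, rad: 0 at rest (up), growing as it is pressed down, stop at 0.30; half way is 0.15, where the pad point is 16 mm and the free end 19 mm lower than at rest. It springs back when let go: pressing down on the pad takes about 5 N to start, 7 N at half way. It turns about point lever_pivot.
- lever_pad (a point): Point to press: centre of the rubber pad on the paddle's top face, 108 mm from the pivot (133 mm in front of the machine's origin), 72 mm above the bench at rest. It moves with the lever; its frame is parallel to the machine's at rest.
- lever_pivot (a point): Pivot of the reverse lever, inside the pillar, 25 mm in front of the machine's origin, 80 mm above the bench; the axis is level, along the machine's y. The lever runs straight out to the front: dark steel shank, then a flat level paddle 30 mm wide, 58 mm long, 7 mm thick, its free end 125 mm from the pivot; paddle top 72 mm and underside 65 mm above the bench at rest.
- transit_block: Loose wooden block 140 (x) x 36 (y) x 54 (z) mm, grey felt on top, about 0.13 kg, lying on the bed roughly along the lever. Origin centre of its underside. Its +x half is under the paddle (11 mm of air above it); its -x end sticks out 50 to 75 mm past the paddle's free end, to be gripped there across its 36 mm width. Draw it out along its -x (by 75 to 95 mm) before lifting.
- block_mid (a point): Centre of the wooden block, 27 mm above the centre of its underside.
- tote: Open-topped rectangular plastic tote, fixed, outside 340 (x) x 220 (y) x 75 (z) mm, walls and floor 5 mm. Origin at the centre of its underside; inner floor 5 mm above it. A shorter old block lies across its +x end.
- old_block: Another wooden block, 120 x 40 x 45 mm, lying loose across the tote about 130 mm towards +x from the tote's centre; origin at the centre of its underside, long axis x. May stay where it is.
- screwdriver: Screwdriver, 170 mm, lying on the machine bed in front of the arm, to the needle side of the lever. Origin at its middle, underside. Not to be moved.
- bobbin: Small aluminium bobbin, 25 mm across, 11 mm high, on the bed to the handwheel side of the lever. Origin centre of underside. Not to be moved.
- wrench: Open-ended wrench, 140 mm, lying on the bench. Origin at its middle, underside. Not to be moved.
- oil_bottle: Clear oil bottle, 54 mm across, 140 mm tall. Origin centre of underside. Not to be moved.
- screw_pot: Steel cup, 70 mm across, 45 mm tall. Origin centre of underside. Not to be moved.
- grease_jar: White jar with black lid, 60 mm across, 60 mm tall. Origin centre of underside. Not to be moved.

How it is judged:
By the outcome, as a careful person would: the job done as asked, in the order asked, and still so for the second after the job is handed in, while the arm keeps its last pose, push and grip.
It also fails if it takes over 58 s, if anything falls off the work surface, if the arm or the gripper's body presses on something with over 40 N, if the wrist force passes 120 N, or if a joint passes its speed limit or range.

## Working session

There is one attempt and no reset: what is moved stays moved. The work goes in short steps, Python scripts to look and compute and a shell command to move; the robot and the scene stay as the last step left them, time stands still between calls to the robot, and variables do not carry over. Pictures are saved under pics/ and viewed, at most 10 in all, crops included, and the job is handed in when it is done.

```bash
ls; mkdir -p pics; python3 - <<'E'
from plant import manip, probe_bus, read_camera, sign_off
import cv2,numpy as np
for n in ["scene","top"]:
    c=read_camera(n); cv2.imwrite(f"pics/{n}0.png",c["frame"][:,:,::-1]); np.savez(f"{n}0.npz",**c)
    print(n,c["intrinsics"].round(1).tolist(),c["T"].round(3).tolist(),[k for k in c])
s=probe_bus.state();print(s)
E
```

```text
inch.py
pics
plant.py
scene [[439.8, 0.0, 307.9], [0.0, 439.8, 202.1], [0.0, 0.0, 1.0]] [[-0.978, -0.15, 0.148, 0.713], [0.21, -0.726, 0.655, 0.781], [0.009, 0.672, 0.741, 0.981], [0.0, 0.0, 0.0, 1.0]] ['frame', 'intrinsics', 'T']
top [[469.6, 0.0, 323.5], [0.0, 469.6, 204.1], [0.0, 0.0, 1.0]] [[0.014, 0.994, -0.109, 0.419], [-1.0, 0.011, -0.027, -0.049], [-0.025, 0.11, 0.994, 1.181], [0.0, 0.0, 0.0, 1.0]] ['frame', 'intrinsics', 'T']
{'time': 0.1, 'q': array([-1.40955426e+00,  5.28336336e-01,  1.43378389e+00, -2.09168274e-05,
        1.18139212e+00, -1.78499452e-01]), 'qvel': array([-0.000108  , -0.00061487, -0.00275732, -0.00022262, -0.0004229 ,
       -0.00042216]), 'tau': array([-1.40701554e-04, -4.43303239e+01, -1.78587109e+01, -1.67731828e-04,
        3.91122478e-03, -3.66929356e-06]), 'position': array([ 0.2081945 , -0.5886206 ,  0.23045103]), 'ee_rot': array([-3.09448026e+00, -5.30789611e-01,  4.36145927e-06]), 'wrist_force': array([ 0.74385158, -0.04617136,  1.21780237]), 'moment': array([-0.00161287,  0.03888985,  0.04596549]), 'gripper_force': 0.0, 'width': 1.0014807149733607}
```

View pics/scene0.png

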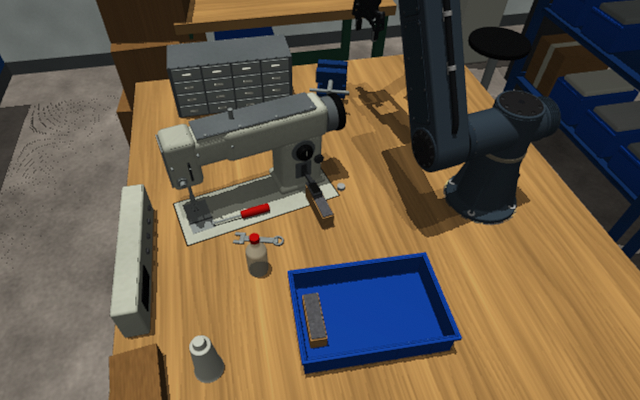

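View pics/top0.png

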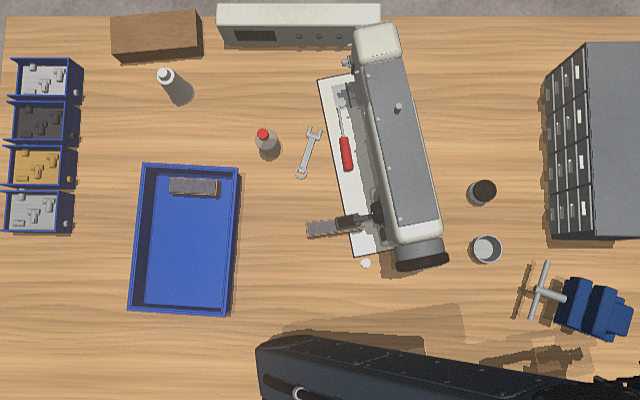

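The top view shows the tote at (185,240), with the old block at (193,187). The transit block's end is at (307-340, 229), the dark paddle at (350,222), the bobbin at (366,264) and the screwdriver at (346,150). Next I'll enlarge the lever area in both views.

```bash
cat > h.py <<'E'
import numpy as np,cv2
from scipy.spatial.transform import Rotation as R
def ray(c,p):
    K,T=c["intrinsics"],c["T"]; d=np.linalg.solve(K,[p[0],p[1],1]); return T[:3,3],T[:3,:3]@(d*[1,-1,-1])
def onz(c,p,z):
    o,d=ray(c,p); return o+d*(z-o[2])/d[2]
def two(c1,p1,c2,p2):
    a,d=ray(c1,p1);b,e=ray(c2,p2);d=d/np.linalg.norm(d);e=e/np.linalg.norm(e)
    s=np.linalg.lstsq(np.c_[d,-e],b-a,rcond=None)[0]; x,y=a+s[0]*d,b+s[1]*e
    return (x+y)/2,np.linalg.norm(x-y)
def proj(c,P):
    p=np.linalg.inv(c["T"])@[*P,1]; p=c["intrinsics"]@(p[:3]*[1,-1,-1]); return p[:2]/p[2]
def totool(rot,d): return R.from_rotvec(rot).inv().apply(d)
E
python3 - <<'E'
import numpy as np,cv2
a=np.load("scene0.npz");b=np.load("top0.npz")
A=cv2.resize(a["frame"][165:235,280:360],None,fx=7,fy=7,interpolation=cv2.INTER_CUBIC)
B=cv2.resize(b["frame"][190:280,295:405],None,fx=5,fy=5,interpolation=cv2.INTER_CUBIC)
cv2.imwrite("pics/a.png",A[:,:,::-1]);cv2.imwrite("pics/b.png",B[:,:,::-1])
E
```

```text
(no output)
```

View pics/a.png

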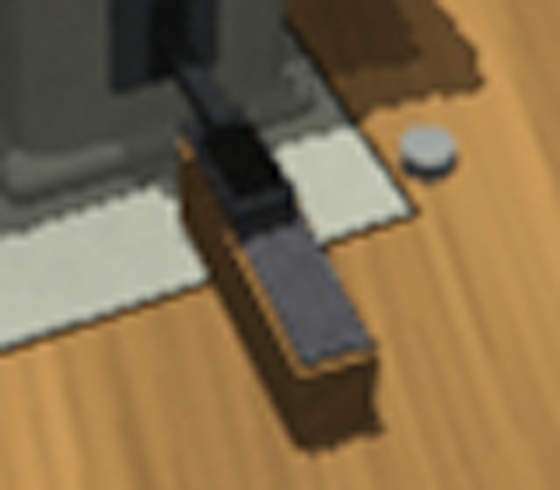

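View pics/b.png

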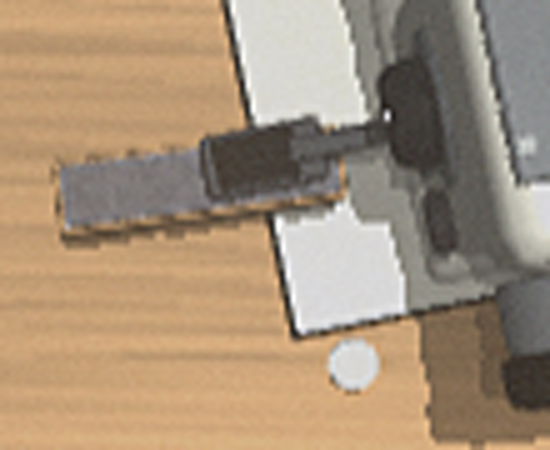

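The crops show the block's outer felt corners at scene (322.9,217.1) and (333.6,215.0), which match top (307,223.3) and (308.4,236.2). The paddle's free end is at top (336,218)-(337.5,229), and the bobbin is at (366,263), well to the side.

```bash
python3 - <<'E'
from h import *
a=dict(np.load("scene0.npz"));b=dict(np.load("top0.npz"));np.set_printoptions(precision=4,suppress=True)
A=lambda u,v:(280+u/7-.43,165+v/7-.43)
B=lambda u,v:(295+u/5-.4,190+v/5-.4)
print("blk +x",two(a,A(300,362),b,B(60,166)))
print("blk -x",two(a,A(374,350),b,B(64,228)))
for p in [(60,166),(64,228),(205,206),(200,148)]: print("felt z54",onz(b,B(*p),.054))
print("pad end",[onz(b,B(*p),.072) for p in [(203,139),(211,197),(300,178),(292,128)]])
print("paddle two",two(a,A(295,190),b,B(211,197)),two(a,A(240,220),b,B(203,139)))
print("bed corner",onz(b,B(298,336),0),onz(b,B(228,0),0),onz(b,(317,78),0),onz(b,B(500,296),0))
print("bobbin",onz(b,B(354,364),.011), two(a,A(428,147),b,B(354,364)))
# felt mask in top view
print("tote outer rim z75",[onz(b,p,.075) for p in [(143,163),(241,168),(225,316),(127,310)]])
print("old",[onz(b,p,.05) for p in [(169,178),(217,180),(217,196),(169,194)]])
sc=[(289,270),(426,254),(459,338),(304,370)]; tp=[(241,168),(225,316),(127,310),(143,163)]
for p,q in zip(sc,tp): print("tote2",two(a,p,b,q))
print("bottle",onz(b,(264,134),.14))
E
```

```text
blk +x (array([0.4982, 0.021 , 0.0534]), np.float64(0.002544194072312364))
blk -x (array([0.468 , 0.0188, 0.0512]), np.float64(0.0013769022137962196))
felt z54 [0.497  0.0214 0.054 ]
felt z54 [0.4672 0.0189 0.054 ]
felt z54 [ 0.4786 -0.0486  0.054 ]
felt z54 [ 0.5065 -0.0459  0.054 ]
pad end [array([ 0.5094, -0.0473,  0.072 ]), array([ 0.482 , -0.0514,  0.072 ]), array([ 0.4915, -0.0933,  0.072 ]), array([ 0.5151, -0.0893,  0.072 ])]
paddle two (array([ 0.4834, -0.0519,  0.0737]), np.float64(0.0031420608305761937)) (array([ 0.5093, -0.0471,  0.0668]), np.float64(0.0010090307198178995))
bed corner [ 0.4173 -0.0957  0.    ] [ 0.5861 -0.0591  0.    ] [0.8793 0.0044 0.    ] [ 0.4385 -0.1962  0.    ]
bobbin [ 0.4039 -0.1229  0.011 ] (array([ 0.4048, -0.1232,  0.0112]), np.float64(0.001810167270772439))
tote outer rim z75 [array([0.6354, 0.4184, 0.075 ]), array([0.6253, 0.1801, 0.075 ]), array([0.2766, 0.2057, 0.075 ]), array([0.2864, 0.4364, 0.075 ])]
old [array([0.6034, 0.3623, 0.05  ]), array([0.5996, 0.2433, 0.05  ]), array([0.5601, 0.2418, 0.05  ]), array([0.5638, 0.3603, 0.05  ])]
tote2 (array([0.6251, 0.1824, 0.0664]), np.float64(0.003923327288526296))
tote2 (array([0.275 , 0.2077, 0.0678]), np.float64(0.0014678181474873356))
tote2 (array([0.2888, 0.4365, 0.0714]), np.float64(0.006155374101356798))
tote2 (array([0.638 , 0.4274, 0.0547]), np.float64(0.002892427184245065))
bottle [0.6921 0.1166 0.14  ]
```

```bash
python3 inch.py '0 0 0 0 0 -.05 1; 0 0 0 0 0 -.1 1; 0 0 0 .02 -.02 -.13 1; 0 0 0 .055 -.055 -.13 1; 0 0 0 .09 -.09 -.13 1'
python3 inch.py '0 0 0 .034 -.034 0 1; 0 0 0 .068 -.068 0 1; 0 0 0 .102 -.102 0 1; 0 0 0 .136 -.136 0 1; 0 0 0 .17 -.17 0 1'
python3 inch.py '0 0 0 .034 -.034 0 1; 0 0 0 .068 -.068 0 1; 0 0 0 .102 -.102 0 1; 0 0 0 .136 -.136 0 1; 0 0 0 .17 -.17 0 1'
python3 inch.py '0 0 -.14 .026 -.025 0 1; 0 0 -.28 .026 -.025 0 1; 0 0 -.42 .026 -.025 0 1; 0 0 -.56 .026 -.025 0 1; 0 0 -.7 .026 -.025 0 1'
python3 inch.py '0 0 -.14 0 0 0 1; 0 0 -.28 0 0 0 1; 0 0 -.42 0 0 0 1; 0 0 -.56 0 0 0 1; 0 0 -.682 0 0 0 1'
python3 inch.py '0 0 0 0 0 .05 1; 0 0 0 0 0 .1 1; 0 0 0 0 0 .1 1; 0 0 0 0 0 .1 1'
python3 - <<'E'
from h import *
from plant import manip, probe_bus, read_camera, sign_off
c=read_camera("wrist");np.savez("w1.npz",**c);cv2.imwrite("pics/w1.png",c["frame"][:,:,::-1])
s=probe_bus.state();print(s["position"],s["ee_rot"],c["intrinsics"],c["T"].round(3))
E
```

```text
time: 0.6
position: [0.2635, -0.4738, 0.3621]
ee_rot: [3.095, 0.528, 0.001]
wrist_force: [1.0, 0.1, -0.8]
width: 1.001
gripper_force: 0.0
time: 1.1
position: [0.367, -0.2554, 0.3611]
ee_rot: [-3.096, -0.53, 0.0]
wrist_force: [1.9, -0.4, 0.2]
width: 1.002
gripper_force: 0.0
time: 1.6
position: [0.4706, -0.0385, 0.3611]
ee_rot: [-3.096, -0.531, 0.001]
wrist_force: [-0.7, -0.5, -0.2]
width: 0.999
gripper_force: 0.0
time: 2.1
position: [0.4863, -0.0079, 0.3608]
ee_rot: [-2.721, -1.569, 0.001]
wrist_force: [0.8, -0.4, -0.1]
width: 0.996
gripper_force: 0.0
time: 2.6
position: [0.4862, -0.0082, 0.3609]
ee_rot: [-2.04, -2.387, 0.001]
wrist_force: [0.1, -0.2, 0.9]
width: 0.997
gripper_force: 0.0
time: 3.0
position: [0.4865, -0.0082, 0.2613]
ee_rot: [-2.046, -2.381, 0.001]
wrist_force: [0.0, -1.1, 0.7]
width: 1.0
gripper_force: 0.0
[ 0.48788884 -0.00858004  0.26280431] [2.04616098e+00 2.38106873e+00 1.70714345e-03] [[319.88692923   0.         317.05324026]
 [  0.         319.88692923 203.43496604]
 [  0.           0.           1.        ]] [[ 0.989 -0.145 -0.04   0.475]
 [ 0.15   0.949  0.279  0.062]
 [-0.003 -0.281  0.96   0.405]
 [ 0.     0.     0.     1.   ]]
```

View pics/w1.png

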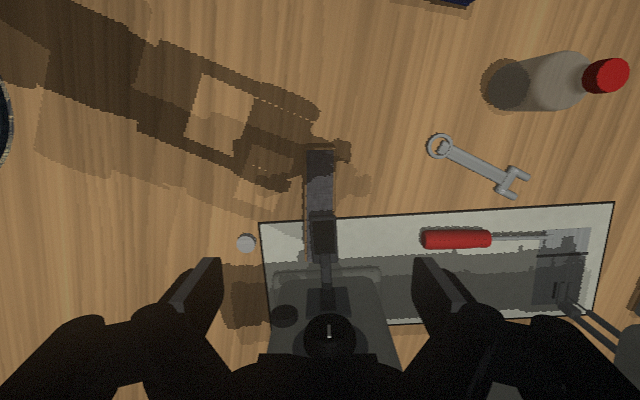

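The wrist view shows the block's felt end at (307,151)-(334,150), the paddle at (309-337, 215-250), the bed edge from (260,223) to (614,202), the bobbin at (246,243) and the wrench off to the right.

```bash
python3 - <<'E'
from h import *
np.set_printoptions(precision=4,suppress=True)
c=dict(np.load("w1.npz"));a=dict(np.load("scene0.npz"))
g=cv2.cvtColor(c["frame"],cv2.COLOR_RGB2GRAY).astype(int)
hsv=cv2.cvtColor(c["frame"],cv2.COLOR_RGB2HSV)
for r in (165,180,195,210): print(r,"S",hsv[r,298:346,1].tolist())
print("col322 S",hsv[140:226,322,1].tolist()); 
print("V paddle r235",hsv[235,298:346,2].tolist())
A=lambda u,v:(280+u/7-.43,165+v/7-.43)
print(two(a,A(300,362),c,(334,150)),two(a,A(374,350),c,(307,151)))
p=onz(c,(260,223),0),onz(c,(614,202),0);print(p,np.degrees(np.arctan2(*(p[1]-p[0])[[1,0]])),np.linalg.norm(p[1]-p[0]))
E
```

```text
165 S [116, 118, 127, 111, 108, 113, 108, 118, 92, 52, 57, 25, 52, 58, 37, 55, 32, 40, 45, 39, 71, 45, 52, 71, 55, 51, 48, 48, 51, 52, 60, 71, 54, 58, 39, 78, 112, 122, 118, 110, 119, 114, 118, 119, 114, 113, 116, 115]
180 S [116, 112, 115, 114, 117, 115, 122, 114, 96, 37, 33, 58, 34, 9, 10, 17, 16, 7, 11, 17, 16, 20, 10, 10, 17, 16, 18, 16, 17, 20, 23, 12, 13, 13, 22, 97, 119, 123, 114, 112, 114, 119, 116, 117, 111, 118, 118, 119]
195 S [116, 114, 114, 113, 115, 105, 105, 115, 45, 11, 10, 7, 10, 22, 21, 15, 18, 17, 7, 16, 10, 16, 13, 10, 16, 10, 12, 15, 13, 9, 13, 16, 9, 9, 42, 107, 111, 117, 118, 116, 112, 117, 114, 112, 115, 109, 115, 117]
210 S [112, 116, 113, 118, 106, 113, 105, 119, 94, 11, 7, 11, 10, 24, 4, 13, 11, 13, 13, 16, 10, 21, 35, 35, 31, 25, 10, 6, 11, 24, 50, 50, 40, 31, 101, 115, 124, 106, 112, 113, 107, 114, 107, 112, 114, 114, 114, 115]
col322 S [113, 117, 120, 113, 134, 125, 124, 112, 114, 118, 44, 50, 46, 54, 65, 49, 48, 46, 53, 57, 56, 28, 34, 48, 27, 55, 43, 46, 58, 40, 40, 43, 43, 45, 62, 33, 13, 16, 19, 3, 17, 14, 19, 12, 14, 13, 24, 17, 18, 10, 13, 10, 16, 22, 17, 16, 11, 7, 10, 13, 10, 13, 20, 14, 18, 7, 21, 15, 22, 12, 31, 33, 62, 49, 28, 64, 23, 32, 14, 15, 25, 79, 66, 47, 65, 53]
V paddle r235 [138, 139, 139, 142, 116, 69, 81, 108, 97, 71, 78, 64, 46, 50, 42, 41, 41, 35, 36, 40, 35, 40, 40, 36, 39, 39, 43, 34, 38, 37, 37, 36, 41, 43, 35, 30, 41, 52, 79, 131, 163, 160, 158, 160, 156, 156, 154, 156]
(array([0.4994, 0.0232, 0.0562]), np.float64(0.001546205173348466)) (array([0.4691, 0.0175, 0.0502]), np.float64(0.0015457987066849253))
(array([ 0.4202, -0.0938,  0.    ]), array([0.8771, 0.0055, 0.    ])) 12.264770961829745 0.467491709308895
```

```bash
python3 - <<'E'
from h import *
np.set_printoptions(precision=4,suppress=True)
c=dict(np.load("w1.npz"))
M=[]
for v,l,r in [(165,306.5,333.5),(180,306.5,333),(195,306,332.3),(210,306.5,332)]:
    L,Rr=onz(c,(l,v),.054),onz(c,(r,v),.054);M.append((L+Rr)/2);print(L,Rr,np.linalg.norm(L-Rr))
E_=onz(c,(320,149.7),.054);print("end",E_)
d=M[-1]-M[0];print("block axis deg vs world",np.degrees(np.arctan2(d[1],d[0])))
for v,l,r in [(225,308.5,336.5),(235,308,337)]:
    L,Rr=onz(c,(l,v),.072),onz(c,(r,v),.072);print("pad",(L+Rr)/2,np.linalg.norm(L-Rr))
print("paddle end",onz(c,(321,211.5),.072))
E
```

```text
[0.4715 0.0025 0.054 ] [0.501  0.0069 0.054 ] 0.029792874790908187
[ 0.4739 -0.0143  0.054 ] [ 0.5032 -0.0098  0.054 ] 0.029634843552061696
[ 0.4758 -0.0315  0.054 ] [ 0.5053 -0.027   0.054 ] 0.02981275063025285
[ 0.4788 -0.0491  0.054 ] [ 0.5078 -0.0447  0.054 ] 0.029305663500022176
end [0.4837 0.0213 0.054 ]
block axis deg vs world -82.18009233430749
pad [ 0.4986 -0.0579  0.072 ] 0.03095333386662608
pad [ 0.5004 -0.0696  0.072 ] 0.03236138603846911
paddle end [ 0.4946 -0.0427  0.072 ]
```

The block is well measured: the felt is 30 mm wide, the end stands 54 mm high, and its axis is at 7.8°, while the tool's y is at 8.6°. I'll descend and grip.

```bash
python3 inch.py '0 0 0 .006 0 .05 1; 0 0 0 .006 0 .1 1; 0 0 0 .006 0 .15 1; 0 0 0 .006 0 .2 1; 0 0 0 .006 0 .2 1'
python3 inch.py '0 0 0 0 0 .02 1; 0 0 0 0 0 .035 1; 0 0 0 0 0 .046 1; 0 0 0 0 0 .046 1; 0 0 0 0 0 .046 1'
python3 inch.py '0 0 0 0 0 0 .3; 0 0 0 0 0 0 .3; 0 0 0 0 0 0 .3; 0 0 0 0 0 0 .3; 0 0 0 0 0 0 .2' 40
python3 inch.py '0 0 0 0 0 0 0; 0 0 0 0 0 0 0; 0 0 0 0 0 0 0;0 0 0 0 0 0 0; 0 0 0 0 0 0 0' 40
```

```text
time: 3.55
position: [0.4835, -0.002, 0.0563]
ee_rot: [-2.041, -2.375, 0.008]
wrist_force: [-0.6, 0.1, -0.6]
width: 1.002
gripper_force: 0.0
time: 4.05
position: [0.4875, -0.0027, 0.0174]
ee_rot: [2.045, 2.38, 0.003]
wrist_force: [0.6, 0.3, 0.0]
width: 1.001
gripper_force: 0.0
time: 4.55
position: [0.4861, -0.0024, 0.0159]
ee_rot: [2.047, 2.382, 0.001]
wrist_force: [-0.7, 0.6, 6.0]
width: 0.417
gripper_force: 41.0
time: 5.05
position: [0.4861, -0.0024, 0.0159]
ee_rot: [2.047, 2.382, 0.001]
wrist_force: [0.0, -1.0, 6.6]
width: 0.419
gripper_force: 41.0
```

```bash
python3 inch.py '0 0 0 .005 0 0 0; 0 0 0 .015 0 0 0; 0 0 0 .027 0 0 0; 0 0 0 .04 .0005 0 0; 0 0 0 .055 .001 0 0' 40
python3 inch.py '0 0 0 .015 0 0 0; 0 0 0 .03 0 0 0; 0 0 0 .037 0 0 0; 0 0 0 .037 0 0 0; 0 0 0 .037 0 0 0'
python3 - <<'E'
from h import *
from plant import manip, probe_bus, read_camera, sign_off
a=read_camera("scene");c=read_camera("top")
B=[cv2.resize(a["frame"][140:300,230:350],None,fx=3.3,fy=3.3),cv2.resize(c["frame"][180:280,250:400],None,fx=2.6,fy=2.6)]
h=max(x.shape[0] for x in B);B=[cv2.copyMakeBorder(x,0,h-x.shape[0],0,0,0) for x in B]
cv2.imwrite("pics/d.png",np.hstack(B)[:,:,::-1]);print(np.hstack(B).shape)
E
```

```text
time: 5.55
position: [0.4798, 0.0519, 0.0159]
ee_rot: [2.046, 2.381, 0.002]
wrist_force: [0.5, -3.8, 6.5]
width: 0.412
gripper_force: 40.9
time: 6.05
position: [0.4733, 0.0897, 0.0159]
ee_rot: [2.047, 2.382, 0.002]
wrist_force: [0.4, 4.0, 6.7]
width: 0.414
gripper_force: 41.1
(528, 786, 3)
```

View pics/d.png

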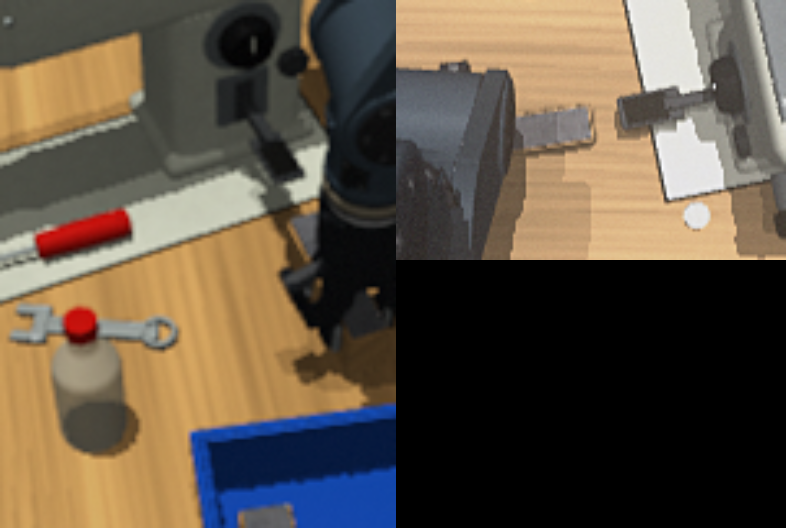

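The picture shows the block drawn clear, with about 20 mm between it and the paddle's free end, and the bobbin and other loose things unmoved. Now I'll lift it and carry it over the tote.

```bash
python3 inch.py '0 0 0 0 0 -.01 0; 0 0 0 0 0 -.035 0; 0 0 0 0 0 -.065 0; 0 0 0 0 0 -.095 0; 0 0 0 0 0 -.12 0'
python3 inch.py '0 0 .04 .03 0 0 0; 0 0 .08 .075 0 0 0; 0 0 .12 .12 0 0 0; 0 0 .16 .17 0 0 0; 0 0 .2 .215 0 0 0'
python3 inch.py '0 0 0 .03 -.003 0 0; 0 0 0 .053 -.005 0 0; 0 0 0 .053 -.005 0 0; 0 0 0 .053 -.005 0 0'
python3 - <<'E'
from h import *
from plant import manip, probe_bus, read_camera, sign_off
n=["scene","top","wrist"];C=[read_camera(k) for k in n]
for k,c in zip(n,C): np.savez(k+"2.npz",**c)
im=[cv2.resize(C[0]["frame"][220:400,250:480],None,fx=1.7,fy=1.7),cv2.resize(C[2]["frame"],(400,250))]
h=max(i.shape[0] for i in im);im=[cv2.copyMakeBorder(i,0,h-i.shape[0],0,0,0) for i in im]
cv2.imwrite("pics/e.png",np.hstack(im)[:,:,::-1])
E
```

```text
time: 6.65
position: [0.4723, 0.0888, 0.1369]
ee_rot: [-2.048, -2.382, 0.0]
wrist_force: [0.0, -0.1, -1.4]
width: 0.418
gripper_force: 40.1
time: 7.15
position: [0.4393, 0.303, 0.1355]
ee_rot: [-2.277, -2.164, 0.001]
wrist_force: [0.4, 0.1, -0.9]
width: 0.421
gripper_force: 40.2
time: 7.55
position: [0.4372, 0.3542, 0.1352]
ee_rot: [-2.274, -2.168, 0.003]
wrist_force: [-0.4, 0.1, -0.8]
width: 0.414
gripper_force: 40.2
```

View pics/e.png

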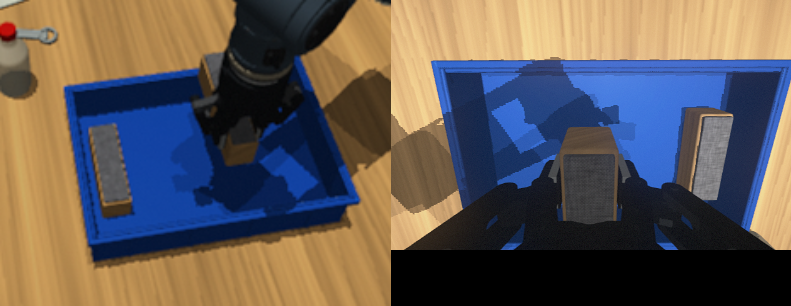

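The block is held level over the middle of the tote, clear of the walls and of the old block. I'll lower it, slowing at the end.

```bash
python3 inch.py '0 0 0 0 0 .03 0; 0 0 0 0 0 .065 0; 0 0 0 0 0 .09 0; 0 0 0 0 0 .1 0; 0 0 0 0 0 .1 0'
python3 inch.py '0 0 0 0 0 .004 0; 0 0 0 0 0 .008 0; 0 0 0 0 0 .011 0; 0 0 0 0 0 .013 0; 0 0 0 0 0 .013 0'
```

```text
time: 8.2
position: [0.4375, 0.3532, 0.0341]
ee_rot: [-2.276, -2.164, 0.005]
wrist_force: [-0.3, 0.5, -1.3]
width: 0.416
gripper_force: 40.1
time: 8.7
position: [0.4381, 0.3546, 0.0224]
ee_rot: [2.275, 2.167, 0.0]
wrist_force: [0.4, 0.2, -0.8]
width: 0.419
gripper_force: 40.1
```

Force still shows only the weight, so I'll go down 1 to 2 mm more and then release.

```bash
python3 inch.py '0 0 0 0 0 .0008 0; 0 0 0 0 0 .0016 0; 0 0 0 0 0 .0016 0'
python3 inch.py '0 0 0 0 0 .0004 0; 0 0 0 0 0 .0008 0; 0 0 0 0 0 .0008 0'
```

```text
time: 9.0
position: [0.4382, 0.3547, 0.0209]
ee_rot: [2.275, 2.166, 0.001]
wrist_force: [-0.5, 0.3, 1.0]
width: 0.416
gripper_force: 40.4
time: 9.3
position: [0.4382, 0.3546, 0.0209]
ee_rot: [2.275, 2.166, 0.001]
wrist_force: [-1.8, -0.2, 6.6]
width: 0.414
gripper_force: 41.2
```

```bash
python3 inch.py '0 0 0 0 0 0 .5; 0 0 0 0 0 0 .7; 0 0 0 0 0 0 .8; 0 0 0 0 0 0 .8; 0 0 0 0 0 0 .8'
python3 inch.py '0 0 0 0 0 -.02 .8; 0 0 0 0 0 -.06 .8; 0 0 0 0 0 -.11 .8; 0 0 0 0 0 -.16 .8; 0 0 0 0 0 -.2 .8'
python3 - <<'E'
from h import *
from plant import manip, probe_bus, read_camera, sign_off
n=["scene","wrist"];C=[read_camera(k) for k in n]
im=[cv2.resize(C[0]["frame"][220:400,250:480],None,fx=1.7,fy=1.7),cv2.resize(C[1]["frame"],(400,250))]
h=max(i.shape[0] for i in im);im=[cv2.copyMakeBorder(i,0,h-i.shape[0],0,0,0) for i in im]
cv2.imwrite("pics/f.png",np.hstack(im)[:,:,::-1])
s=probe_bus.state();print(s["position"],s["ee_rot"],s["q"],s["wrist_force"])
E
```

```text
time: 9.8
position: [0.4381, 0.3545, 0.0197]
ee_rot: [-2.275, -2.166, 0.0]
wrist_force: [0.3, -0.5, -0.5]
width: 0.801
gripper_force: 0.0
time: 10.3
position: [0.4385, 0.3547, 0.2227]
ee_rot: [2.275, 2.166, 0.004]
wrist_force: [0.6, 1.2, -0.6]
width: 0.804
gripper_force: 0.0
[0.44157345 0.35651347 0.22627784] [2.27209538 2.16406159 0.02070063] [4.82356346e-01 4.50884944e-01 1.59450176e+00 1.93147993e-05
 1.08248701e+00 5.31043806e-01] [0.28773216 1.18828964 0.3405506 ]
```

View pics/f.png

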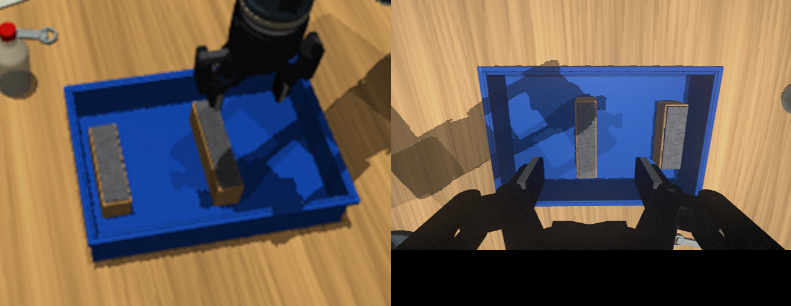

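The block lies flat on the tote floor between the walls, with the old block untouched. Now I'll shut the fingers, return over the lever aligned with the machine, and look at the lever again.

```bash
python3 inch.py '0 0 0 -.03 .005 -.01 .4; 0 0 0 -.075 .014 -.02 .2; 0 0 0 -.12 .022 -.03 0; 0 0 0 -.165 .031 -.03 0; 0 0 0 -.21 .039 -.03 0' 40
python3 inch.py '0 0 -.06 -.045 .008 0 0; 0 0 -.13 -.09 .016 0 0; 0 0 -.2 -.125 .022 0 0; 0 0 -.263 -.142 .026 0 0; 0 0 -.263 -.142 .026 0 0'
python3 inch.py '0 0 0 0 0 0 0;0 0 0 0 0 0 0'
python3 - <<'E'
from h import *
from plant import manip, probe_bus, read_camera, sign_off
np.set_printoptions(precision=4,suppress=True)
for n in ["scene","top","wrist"]:
    c=read_camera(n);np.savez(n+"3.npz",**c)
w=c;a=np.load("scene3.npz")
P=(.4995,-.066,.072);pw=proj(w,P).astype(int);pa=proj(a,P).astype(int);print(pw,pa)
def crop(f,p,r,k): x0,y0=max(p[0]-r,0),max(p[1]-r,0);print("org",x0,y0);return cv2.resize(f[y0:p[1]+r,x0:p[0]+r],None,fx=k,fy=k,interpolation=cv2.INTER_CUBIC)
A=crop(w["frame"],pw,50,4);B=crop(a["frame"],pa,33,6)
h=max(A.shape[0],B.shape[0]);im=[cv2.copyMakeBorder(i,0,h-i.shape[0],0,0,0) for i in (A,B)]
cv2.imwrite("pics/g.png",np.hstack(im)[:,:,::-1]);print(A.shape,B.shape)
s=probe_bus.state();print(s["position"],s["ee_rot"],s["wrist_force"],w["T"][:3,3])
E
```

```text
time: 10.9
position: [0.4665, 0.1412, 0.2495]
ee_rot: [-2.274, -2.167, 0.001]
wrist_force: [1.1, 0.0, 0.6]
width: -0.0
gripper_force: 0.0
time: 11.4
position: [0.4859, -0.0026, 0.249]
ee_rot: [-1.976, -2.442, 0.001]
wrist_force: [-0.3, -0.2, -0.8]
width: -0.002
gripper_force: 0.0
time: 11.6
position: [0.4851, 0.0008, 0.2494]
ee_rot: [-1.97, -2.445, 0.001]
wrist_force: [-0.9, -0.8, 0.1]
width: 0.003
gripper_force: 0.0
[317 243] [315 189]
org 267 193
org 282 156
(400, 400, 3) (396, 396, 3)
[0.4855 0.0009 0.2498] [-1.9694 -2.447   0.0001] [ 0.4209 -0.4569  0.085 ] [0.4693 0.0706 0.393 ]
```

View pics/g.png

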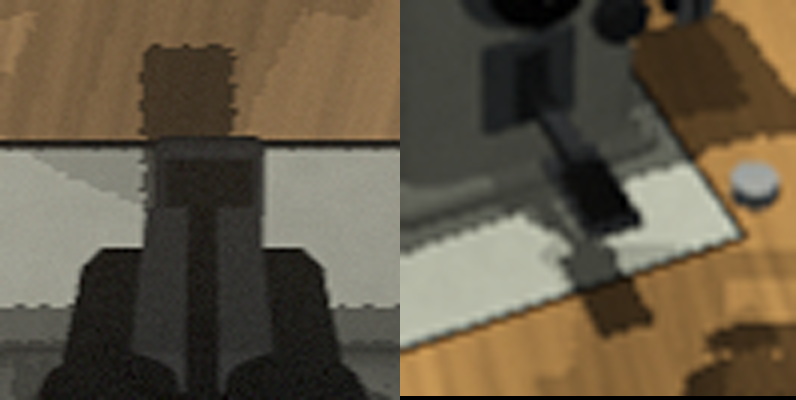

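The wrist crop shows the paddle's free end at row 140, columns 150-265, with the dark pad starting at row 158. The scene crop shows the free end's corners at (198,232) and (240,212) within its own tile.

```bash
python3 - <<'E'
from h import *
np.set_printoptions(precision=4,suppress=True)
w=dict(np.load("wrist3.npz"));a=dict(np.load("scene3.npz"));b=dict(np.load("top3.npz"))
W=lambda u,v:(267+u/4-.4,193+v/4-.4); A=lambda u,v:(282+u/6-.4,156+v/6-.4)
L=two(w,W(150,140),a,A(240,210));Rr=two(w,W(265,140),a,A(198,229));print(L,Rr)
l,r=onz(w,W(150,140),.072),onz(w,W(265,140),.072);print(l,r,np.linalg.norm(l-r),(l+r)/2)
pl=onz(w,W(158,158),.073),onz(w,W(255,158),.073);print("rubber edge",pl)
mx=np.array([.2123,-.9772,0]); e=(l+r)/2; print("pad from wrist",e+.017*mx)
# top view, dark mask of paddle
h=cv2.cvtColor(b["frame"],cv2.COLOR_RGB2HSV)[...,2]; print(h[205:240:2,330:372:2])
E
```

```text
(array([ 0.4833, -0.0493,  0.0798]), np.float64(0.005707457174994571)) (array([ 0.5092, -0.0395,  0.0842]), np.float64(0.0009767188921628834))
[ 0.4811 -0.0508  0.072 ] [ 0.5112 -0.0442  0.072 ] 0.030747018892480646 [ 0.4961 -0.0475  0.072 ]
rubber edge (array([ 0.4842, -0.055 ,  0.073 ]), array([ 0.5096, -0.0494,  0.073 ]))
pad from wrist [ 0.4998 -0.0641  0.072 ]
[[ 72 106 111 112 107 106  86  96  52 239 226 225 227 227 228 228 227 227
  188 151 108]
 [104 103 111 110 107 109  95  65  85 231 227 226 227 228 227 226 228 227
  236 147  92]
 [112 107 103 110 107 112 112  63 205 227 228 226 227 228 227 228 227 226
  232 137 141]
 [108 113 109 107 111 103 109  62 254 229 228 228 229 232 229 227 227 228
  230 135 148]
 [110 111 109 107 107  73  99  51 251 234 228 222 215 122 175 230 230 232
  236 231 108]
 [109 102 110 108 107  64  71  63 128  94  73  62 106 105  73 230 220 122
   68  60  77]
 [110 109 107 108 111 116  77  68  62  68  65  64  85  90  92  95 102  99
  106  72  78]
 [108 104 107 113  99 110  69  63  69  65  67  63  93 103 105 101 104  85
   88  88 106]
 [108 108 108 108  7
[... 170 characters left out ...]
7 109 109  65  60  67  64  69  65  72  59  90  93  94 198 146
  154 156 159]
 [110 111 109  99  96  62  70  74  91  86 104 101 128 119 245 229 233 187
  152 155 156]
 [108 108 110  71  88  60  84 106 109  71 124 114 115 110 239 227 228 238
  153 153 151]
 [107 106 109  69  68  62 112 107 101  40 170 225 224 223 229 227 227 234
  149 154 155]
 [105 109 110  85  59 151 138 199 194  80 232 213 214 220 228 227 230 230
  189 147 148]
 [106 108 102  83  53 190 170 176 175 138 243 216 216 229 227 225 227 228
  229 235 236]
 [109 107  72  74 118 190 188 187 189 203 120 219 217 229 225 228 225 225
  227 227 228]
 [105 110  61  65 188 178 178 186 181 196  62 219 217 229 227 228 228 226
  227 227 226]]
```

```bash
python3 inch.py '0 -.08 0 -.015 0 .03 0; 0 -.15 0 -.04 0 .07 0; 0 -.15 0 -.06 0 .11 0; 0 -.15 0 -.069 0 .145 0; 0 -.15 0 -.069 0 .155 0' 40
python3 inch.py '0 0 0 0 0 0 0;0 0 0 0 0 0 0'
```

```text
time: 12.25
position: [0.4988, -0.0674, 0.0919]
ee_rot: [1.9, 2.356, -0.146]
wrist_force: [-1.1, 1.4, 1.7]
width: -0.001
gripper_force: 0.0
time: 12.45
position: [0.5011, -0.0671, 0.096]
ee_rot: [1.894, 2.352, -0.141]
wrist_force: [0.1, 0.0, 0.6]
width: 0.003
gripper_force: 0.0
```

```bash
python3 - <<'E'
from h import *
from plant import manip, probe_bus, read_camera, sign_off
s=probe_bus.state();m=R.from_rotvec(s["ee_rot"]).as_matrix();print(m.round(3),s["position"],s["wrist_force"])
print("tool for 10mm down",m.T@[0,0,-.01], "1mm machine -x",m.T@[-.0002123,.000977,0])
E
python3 inch.py '0 0 0 .0006 0 .004 0; 0 0 0 .0012 0 .008 0; 0 0 0 .0018 0 .012 0; 0 0 0 .0021 0 .014 0; 0 0 0 .0021 0 .014 0'
python3 inch.py '0 0 0 .0002 0 .0015 0; 0 0 0 .0004 0 .003 0; 0 0 0 .0007 0 .0045 0; 0 0 0 .0009 0 .006 0; 0 0 0 .0009 0 .006 0'
```

```text
[[-0.211  0.977  0.033]
 [ 0.966  0.213 -0.146]
 [-0.15   0.001 -0.989]] [ 0.50110071 -0.06714127  0.09595543] [7.13581157e-02 4.13547399e-06 6.27547463e-01]
tool for 10mm down [ 1.50138388e-03 -1.36772686e-05  9.88664045e-03] 1mm machine -x [ 9.88467105e-04  9.55556731e-07 -1.50107159e-04]
time: 12.95
position: [0.5003, -0.0676, 0.0806]
ee_rot: [1.896, 2.353, -0.143]
wrist_force: [-0.3, -0.2, -0.9]
width: -0.001
gripper_force: 0.0
time: 13.45
position: [0.5003, -0.0677, 0.0744]
ee_rot: [1.896, 2.353, -0.143]
wrist_force: [0.1, -0.2, 0.0]
width: 0.003
gripper_force: 0.0
```

```bash
for i in 1; do :; done; python3 inch.py '0 0 0 .0001 0 .0005 0; 0 0 0 .00015 0 .001 0; 0 0 0 .00015 0 .001 0' | egrep 'pos|force'
python3 inch.py '0 0 0 .0001 0 .0005 0; 0 0 0 .00015 0 .001 0; 0 0 0 .00015 0 .001 0' | egrep 'pos|force'
python3 inch.py '0 0 0 .0001 0 .0005 0; 0 0 0 .00015 0 .001 0; 0 0 0 .00015 0 .001 0' | egrep 'pos|force'
python3 inch.py '0 0 0 .0001 0 .0005 0; 0 0 0 .00015 0 .001 0; 0 0 0 .00015 0 .001 0' | egrep 'pos|force'
```

```text
position: [0.5005, -0.0677, 0.0737]
wrist_force: [-0.3, -0.1, 0.2]
gripper_force: 0.0
position: [0.5006, -0.0677, 0.0729]
wrist_force: [-1.1, 0.8, 3.6]
gripper_force: 1.9
position: [0.5006, -0.0678, 0.0718]
wrist_force: [0.1, -0.2, 2.7]
gripper_force: 2.1
position: [0.5006, -0.0678, 0.0706]
wrist_force: [-0.3, -0.9, 3.9]
gripper_force: 2.1
```

Contact came at TCP z ≈ 0.0733, and a tilted tip on a 72 mm pad predicts 0.0736. Feed neutral therefore needs TCP z ≈ 0.056.

```bash
python3 inch.py '0 0 0 .0005 0 .003 0; 0 0 0 .0009 0 .006 0; 0 0 0 .0014 0 .009 0; 0 0 0 .0018 0 .0115 0; 0 0 0 .002 0 .0135 0'
python3 inch.py '0 0 0 .0002 0 .0009 0; 0 0 0 .0002 0 .0009 0;0 0 0 .0002 0 .0009 0; 0 0 0 .0002 0 .0009 0;0 0 0 .0002 0 .0009 0'
python3 - <<'E'
from h import *
from plant import manip, probe_bus, read_camera, sign_off
np.set_printoptions(precision=4,suppress=True)
a=read_camera("scene");b=read_camera("top")
F=[];
for _ in range(6): read_camera("wrist"); s=probe_bus.state();F.append(np.r_[s["position"],s["wrist_force"]])
print(np.mean(F,0))
A=cv2.resize(a["frame"][150:225,270:345],None,fx=5,fy=5,interpolation=cv2.INTER_CUBIC);B=cv2.resize(b["frame"][190:280,295:395],None,fx=4,fy=4,interpolation=cv2.INTER_CUBIC)
A=cv2.copyMakeBorder(A,0,max(0,B.shape[0]-A.shape[0]),0,0,0);B=cv2.copyMakeBorder(B,0,max(0,A.shape[0]-B.shape[0]),0,0,0)
cv2.imwrite("pics/k.png",np.hstack([A,B])[:,:,::-1])
E
```

```text
time: 15.15
position: [0.5012, -0.0686, 0.0573]
ee_rot: [1.894, 2.352, -0.143]
wrist_force: [-0.6, -3.2, 7.1]
width: 0.0
gripper_force: 3.3
time: 15.65
position: [0.5013, -0.0686, 0.0566]
ee_rot: [1.894, 2.351, -0.142]
wrist_force: [-0.7, -3.1, 6.7]
width: 0.001
gripper_force: 3.2
[ 0.5013 -0.0686  0.0566 -1.0868 -3.325   6.6835]
```

View pics/k.png

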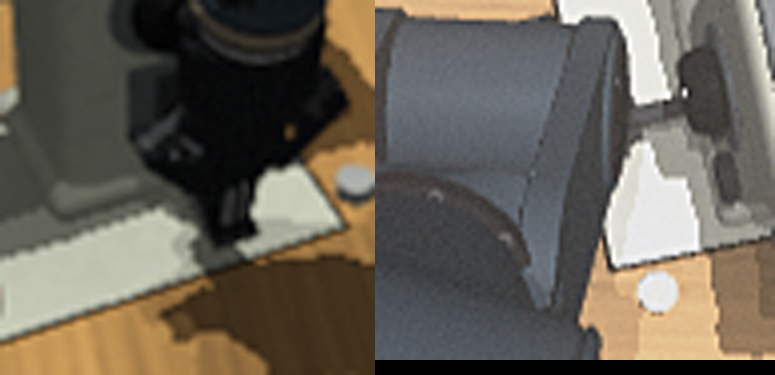

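The picture shows the shut fingertips on the paddle and the bobbin undisturbed. The force is 6.7 N and geometry gives an angle of about 0.146, so a 0.4 mm trim is left.

```bash
python3 inch.py '0 0 0 .0001 0 .0004 0; 0 0 0 .0001 0 .0004 0;0 0 0 .0001 0 .0004 0; 0 0 0 .0001 0 .0004 0;0 0 0 .0001 0 .0004 0'
python3 - <<'E'
from plant import manip, probe_bus, read_camera, sign_off
import numpy as np
F=[]
for _ in range(6): read_camera("wrist"); s=probe_bus.state();F.append(np.r_[s["position"],s["wrist_force"]])
p=np.mean(F,0);print(p.round(4))
from scipy.optimize import brentq
piv=np.array([.4995,-.065])+.108*np.array([.2123,-.9772]);u=(p[:2]-piv)@[-.2123,.9772]
print(u,brentq(lambda t:.080-u*np.tan(t)-.008/np.cos(t)-p[2],0,.3))
E
```

```text
time: 16.55
position: [0.5013, -0.0686, 0.0562]
ee_rot: [1.894, 2.351, -0.143]
wrist_force: [-2.1, -3.2, 7.1]
width: -0.0
gripper_force: 3.3
[ 0.5013 -0.0686  0.0562 -0.9785 -3.4721  6.9037]
0.10408923709449268 0.14943282540126826
```

Angle 0.149 and force 6.9 N agree with half way. Handing in.

```bash
python3 -c "
from plant import manip, probe_bus, read_camera, sign_off
print(sign_off())"
```

```text
the job is handed in; nothing more can be done
None
```

I laid the transit block flat on the tote floor and handed the job in with the arm still holding the reverse lever half way down: about 0.149 rad worked out from the fingertip position, at 6.9 N; the verdict was not shown.

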